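# Shut and lock the grinder's gear cover

### The job

The cover over the grinder's change gears has been left standing open. Push it down shut with your fingertips, then set a fingertip in the slot of its turn-lock and turn the lock clockwise, a full quarter turn to its stop, so that the cover is locked. Do not lift the cover further open, turn the lock only once the cover is shut, and leave the things standing beside the machine where they are.

Things in the scene. Friction and masses are not known exactly. Their poses are not given: they have to be found in the camera images.
- gear_housing: Green cast gear housing, 254 x 270 mm, 120 mm high, bolted down on a dark sole plate. Origin on the bench surface; x runs to the rear, y to the machine's left, z up; the front wall is 127 mm to -x and faces the robot. Behind it (x 145 to 255 mm) lies a motor 130 mm high; at x = -20 mm a black chuck nose, 72 mm thick, 104 mm high, sticks out on the left to y = 243 mm.
- cover (a joint): Hinge of the cover, a green sheet-steel panel 235 mm long (hinge to free front edge), 272 mm wide, 4 mm thick, on top of the housing. Hinged along its rear edge. 0 rad = shut (level, firm stop), grows as the front edge swings up; starts 0.4 to 0.75. The hinge is stiff: the cover stays where it is left, and a downward push of about 1 to 4 N near the free edge moves it.
- cover_hinge (a point): Middle of the cover's hinge line, at the cover's underside, 105 mm behind the housing's origin and 120 mm above the bench. Its axes turn with the cover: x from the free edge to the hinge, y along the hinge to the machine's left, z out of the cover's top face, which lies 4 mm up z.
- cover_edge (a point): Middle of the cover's free front edge, on its top face, 235 mm from the hinge line. Between it and the collar of the lock is a bare strip of cover 27 mm wide. Axes as cover_hinge.
- turn_lock (a joint): Quarter-turn lock, its axis square to the cover. 0 rad = unlocked (slot parallel to the hinge line), grows clockwise seen from above, 1.571 = locked (slot front to rear), firm stops at both; starts 0 to 0.3. Resists with about 0.12 N m, stays where left. It swings a tongue under the cover beneath a keeper on the housing's front wall; turned while the cover is open, it stops the cover shutting.
- lock_head: Turning steel head of the lock: round, 68 mm across, with one straight slot over its middle, 26 mm wide, 14 mm deep, 68 mm long. It sits flush in a fixed dark collar (86 mm across) that closes the slot's ends; both stand 18 mm proud of the cover. Axis 165 mm from the hinge line, mid-width. Origin on the axis at the cover's top face; x along the slot (same either way round), z out of the cover.
- slot_floor (a point): Centre of the slot's floor, on the lock's axis, 4 mm above the cover's top face; the rim of slot and collar is 14 mm higher. With the cover shut it is 128 mm above the bench. Axes as lock_head.
- grinding_wheel: Bystander: pinkish cup grinding wheel, 100 mm in diameter, 32 mm high, lying to the right of the machine. Origin at the centre of its underside.
- spanner: Bystander: open-ended spanner, about 190 mm long, lying flat to the front left of the machine. Origin near its middle.
- arbor: Bystander: steel wheel arbor standing upright on its flange (60 mm in diameter, 75 mm high), to the left of the machine, behind the chuck nose. Origin at the centre of its underside.
- oil_bottle: Bystander: small white oil bottle, 48 mm in diameter, 100 mm high, standing to the right of the machine, towards the rear. Origin at the centre of its underside.

How it is judged (in metres and radians):
On the way, in this order (a step that is already met when the one before it is completed fails the run):
1. the cover is pushed shut while the lock is still unlocked (value of joint cover below 0.025 rad and value of joint turn_lock below 0.6 rad), for 0.1 s.
2. a fingertip in the slot turns the lock, the cover shut (value of joint cover below 0.03 rad and value of joint turn_lock between 0.7 and 1.4 rad and contact force between lock_head and the fingers above 0.3 N), for 0.05 s.
At the end, for the whole second after the job is handed in: The cover is shut (hinge below 0.025 rad, that is under 6 mm at its free edge), the lock is turned to its locked stop (above 1.45 rad, within 7 degrees of a full quarter turn), and both are at rest (value of joint cover below 0.025 rad and value of joint turn_lock above 1.45 rad and velocity of joint each of turn_lock, cover below 0.05 rad/s); the robot touches nothing.
It fails at once if the lock is turned past 0.6 rad while the cover stands open (value of joint turn_lock above 0.6 rad and value of joint cover above 0.06 rad).
It fails at once if the cover is lifted further open than it stood (above 0.85 rad) (value of joint cover above 0.85 rad).
It fails at once if the grinding wheel, spanner, arbor or oil bottle is moved by more than 20 mm (distance of any of grinding_wheel, spanner, arbor, oil_bottle from where it was at the start of the episode above 0.02 m).
It also fails if it takes over 46 s, if anything falls off the work surface, if the arm or the gripper's body presses on something with over 40 N, if the wrist force passes 120 N, or if a joint passes its speed limit or range.

### The arm

A 7-joint arm with a two-finger parallel gripper is mounted at the origin on the work surface. World frame = base frame: x ahead of the robot, y to its left, z up, the work surface at z = 0. Lengths are in m, angles in degrees, forces in N, time in s.
With the tool pointing down it reaches from about 0.425 to 0.875 m from the base axis. Payload 4.7 kg.
Tool frame: the origin (TCP) lies at the very end of the fingers, on their centre line; the grasp point (between the pads) lies 19 mm behind it (pinch_z is the distance from the TCP to the grasp point, in m); z points along the fingers, y is the direction in which the jaws open and shut (so a half turn about z gives the same grasp; the last joint's range is limited). The gripper opens to 87 mm and grips with 3 to 60 N. Pads are 19 mm wide; open, the fingers measure 117 mm over their backs; the gripper's body (75 mm by 190 mm) begins 51 mm behind the grasp point.
Start: joints at [67.156, 18.392, -4.016, 83.108, 1.295, 78.541, -3.26], TCP at [0.261, -0.595, 0.223] pointing down, gripper open.
Joint ranges: [-163.93, 163.93], [-17.29, 119.83], [-79.2, 71.16], [3.27, 140.29], [-89.18, 269.18], [5.43, 117.66], [-154.24, 154.24]. Speed limits (degrees/s): [147.25, 147.25, 180, 180, 180, 180, 180].

### API

Orientations are given as [roll, pitch, yaw] about the fixed x, y, z axes, in that order (R = Rz(yaw) Ry(pitch) Rx(roll)).
In Python, from cell import get_obs, read_camera, camera_params, sign_off, pinch_z gives the robot as it stands.
- The arm moves only by the shell command python3 -m handwheel 'ROWS' [FORCE]. ROWS is JSON, a list of rows, each a list of 5 numbers: the finger opening in m, from 0 to 0.087, then the shift along the tool's x, y, z in m, then the turn about the tool's z in rad. In form: [[jaw, tx, ty, tz, twist], ...]. A call has 1 to 20 rows; each row is the pose to reach, as a shift and turn from the pose commanded when the call began, along the tool's axes at that moment; what a row does not reach only later rows make up. A row lasts 1/10 s, in which the tool goes at most 50 mm and 8.59 degrees, less where a joint would pass 70% of its speed; a pose out of reach is approached as far as the arm can. A call with a gripper value outside its range is refused whole. The fingers move at their own pace and stop on an object; FORCE is the grip in N (left out, the last holds). Time passes only in rows, so rows that repeat a pose let the fingers close. It gives the time, the measured TCP pose, the force and the opening at its end, in the units of the state.
- get_obs(): the state, without advancing time (a new reading comes with each control period).
- read_camera(name): name is "scene" or "top" or "wrist"; returns the picture (420x560x3 uint8, blue, green, red); there is no depth.
- camera_params(name): a dict with "camera_matrix" (3x3 intrinsics, pixels), "R" (3x3) and "t" (3): a world point X has camera coordinates R X + t. Camera axes: x right, y down, z forward; pixel columns grow to the right and rows downward; lengths in m; the calibration is good to about 2 mm. A picture is of the moment at which its call begins: read the wrist's pose just before it. camera_params takes no time and is no camera call; for the wrist camera it gives the pose at the moment of the call.
- sign_off(): hands the job in, once; it reports no verdict.
The state is a dict: "time_s": time; "qpos": joint angles; "joint_velocities": joint speeds; "effort": joint torques, N m; "tool_pos": TCP position; "tool_rot": TCP orientation; "force": force on the tool from outside, world axes, zero at the start; "wrist_torque": the same for the moment, N m; "grip_width": finger opening in m.
Only numpy, scipy, OpenCV 4.12 (cv2) and the standard library are available. Lean on these libraries where they do the work, as an engineer would, in place of code of your own. Each camera call takes 0.05 s, during which the arm holds its last target.

## Working session

There is one attempt and no reset: what is moved stays moved. The work goes in short steps, Python scripts to look and compute and a shell command to move; the robot and the scene stay as the last step left them, time stands still between calls to the robot, and variables do not carry over. Pictures are saved under pics/ and viewed, and the job is handed in when it is done.

```bash
mkdir -p pics; ls; cat > h.py <<'E'
import numpy as np, cv2
from cell import *
def ray(cam,u,v,P=None):
    P=P or camera_params(cam);K=np.array(P["camera_matrix"]);R=np.array(P["R"]);t=np.array(P["t"])
    d=R.T@np.linalg.solve(K,[u,v,1.]);return -R.T@t,d
def onz(cam,u,v,z,P=None):
    c,d=ray(cam,u,v,P);return c+d*(z-c[2])/d[2]
def proj(cam,X,P=None):
    P=P or camera_params(cam);x=np.array(P["camera_matrix"])@(np.array(P["R"])@np.array(X,float)+np.array(P["t"]));return x[:2]/x[2]
def tri(o):
    A=0;b=0
    for c,d in o:
        d=d/np.linalg.norm(d);M=np.eye(3)-np.outer(d,d);A=A+M;b=b+M@c
    return np.linalg.solve(A,b)
E
python3 - <<'E'
from h import *
for n in("scene","top","wrist"):
    cv2.imwrite(f"pics/{n}0.png",read_camera(n))
    P=camera_params(n);print(n,np.round(-np.array(P["R"]).T@P["t"],3),np.array(P["camera_matrix"])[0,0])
o=get_obs();print(o["time_s"],o["tool_pos"],o["tool_rot"],o["force"],pinch_z)
E
```

```text
pics
scene [0.387 0.628 1.095] 455.9843475003885
top [0.526 0.083 1.102] 389.8089650439549
wrist [ 0.329 -0.564  0.385] 309.9636323642993
0.15 [ 0.26052573 -0.59503201  0.22168893] [-1.79911767e+02  6.43463419e-03  2.36503326e+01] [-0.80539383  0.47325149 -0.14338168] 0.0187
```

View pics/scene0.png

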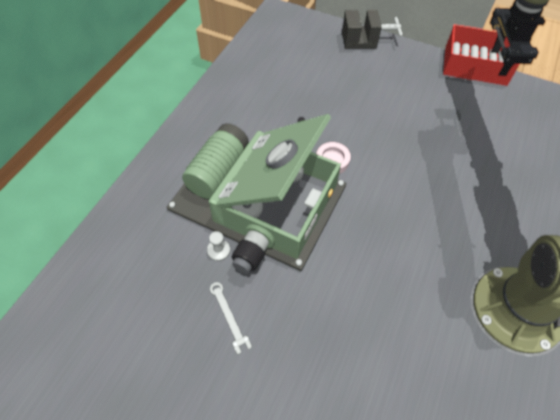

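View pics/top0.png

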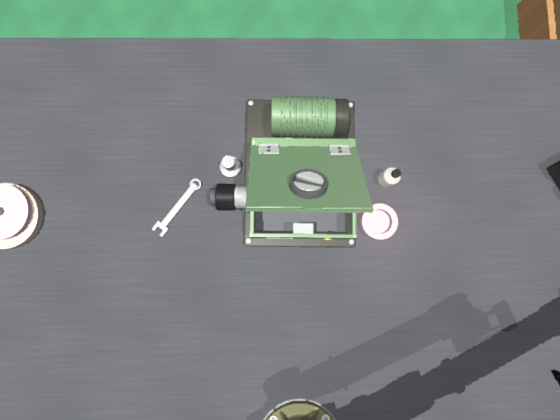

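The top view shows the machine straight ahead of the robot. The cover's free edge runs at about (245..370, 208), the lock is at (308,183), and the bystanders are on either side. I'll enlarge both views to measure corners.

```bash
python3 - <<'E'
from h import *
t=cv2.imread("pics/top0.png")[85:255,205:405];cv2.imwrite("pics/topc.png",cv2.resize(t,None,fx=3.5,fy=3.5,interpolation=cv2.INTER_CUBIC))
t=cv2.imread("pics/scene0.png")[105:275,160:360];cv2.imwrite("pics/scenec.png",cv2.resize(t,None,fx=3.5,fy=3.5,interpolation=cv2.INTER_CUBIC))
E
```

```text
(no output)
```

View pics/topc.png

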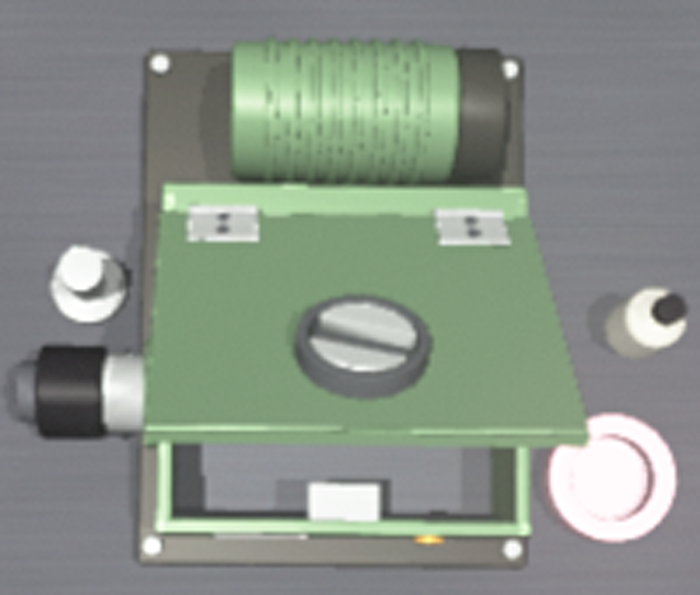

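View pics/scenec.png

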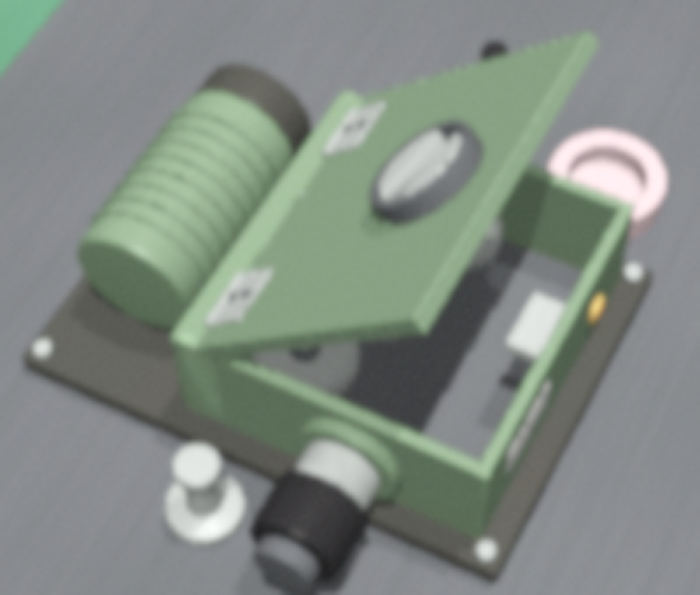

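```bash
python3 - <<'E'
from h import *
T=lambda x,y:(205+x/3.5,85+y/3.5)
S=lambda x,y:(160+x/3.5,105+y/3.5)
L=onz("top",*T(157,530),.12);R=onz("top",*T(530,533),.12);print("front rim top",L,R,np.linalg.norm(L-R))
L2=onz("scene",*S(490,470),.12);R2=onz("scene",*S(632,205),.12);print("scene",L2,R2)
for a,b in(((145,432),(417,322)),((588,434),(593,36)),((362,330),(428,165))):
    X=tri([ray("top",*T(*a)),ray("scene",*S(*b))]);print("tri",X,proj("top",X)-T(*a),proj("scene",X)-S(*b))
# sole plate bolts
for p in((160,63),(510,68),(152,545),(512,549)):print(onz("top",*T(*p),.01))
for p in((42,348),(486,550),(633,271)):print("s",onz("scene",*S(*p),.01))
for p in ((163,187),(526,187)):print("rear rim",onz("top",*T(*p),.12))
E
```

```text
front rim top [0.55427242 0.12471385 0.12      ] [ 0.54975657 -0.14415127  0.12      ] 0.26890303981477276
scene [0.55468105 0.12091615 0.12      ] [ 0.550811   -0.13953154  0.12      ]
tri [0.61043666 0.12546254 0.27370192] [-0.11151146 -0.41700579] [0.41394969 0.09587391]
tri [ 0.60545002 -0.1467403   0.27243209] [0.13109101 0.47519076] [-0.42601007 -0.07515488]
tri [ 0.67280111 -0.0126138   0.24314784] [0.44745922 1.87899927] [-1.73416302 -0.46859577]
[0.94159378 0.12566889 0.01      ]
[ 0.9369963  -0.16397086  0.01      ]
[0.54551587 0.13344934 0.01      ]
[ 0.53972712 -0.15469636  0.01      ]
s [0.94419873 0.11978889 0.01      ]
s [0.54847929 0.12727771 0.01      ]
s [ 0.54306586 -0.16147602  0.01      ]
rear rim [0.80582027 0.11946589 0.12      ]
rear rim [ 0.8049622  -0.14852247  0.12      ]
```

Both views agree: the machine's yaw is about -1.1°, the origin is about (0.679, -0.012), and the cover is at about 0.70 rad with its edge near (0.608, -0.011, 0.273). I'll raise the tool, cross over above the cover left of the lock, and turn to yaw ≈180° with the fingers closed.

```bash
python3 -m handwheel '[[0,0,0,-0.05,0],[0,0,0,-0.1,0],[0,0.03,-0.02,-0.13,-0.15],[0,0.06,-0.045,-0.13,-0.3],[0,0.1,-0.075,-0.13,-0.45],[0,0.14,-0.105,-0.13,-0.6],[0,0.18,-0.135,-0.13,-0.75],[0,0.22,-0.165,-0.13,-0.9],[0,0.26,-0.195,-0.13,-1.05],[0,0.3,-0.225,-0.13,-1.2],[0,0.34,-0.255,-0.13,-1.35],[0,0.38,-0.285,-0.13,-1.5],[0,0.42,-0.315,-0.13,-1.65],[0,0.46,-0.345,-0.13,-1.8],[0,0.5,-0.375,-0.13,-1.95],[0,0.54,-0.405,-0.13,-2.1],[0,0.58,-0.435,-0.13,-2.25],[0,0.59,-0.446,-0.13,-2.4],[0,0.59,-0.446,-0.13,-2.55],[0,0.59,-0.446,-0.13,-2.7]]' 15
python3 - <<'E'
from h import *
cv2.imwrite("pics/scene1.png",read_camera("scene"));cv2.imwrite("pics/top1.png",read_camera("top"))
o=get_obs();print(o["time_s"],o["tool_pos"],o["tool_rot"],o["force"],o["qpos"],o["grip_width"])
E
```

```text
time_s: 2.15
tool_pos: [0.6222, 0.0511, 0.3518]
tool_rot: [180.0, -0.1, 178.8]
force: [0.2, -0.4, 0.8]
grip_width: 0.0005
2.25 [0.62221225 0.04995441 0.35195302] [ 1.79987881e+02 -5.67815521e-02  1.78398175e+02] [-0.42357973  0.35256367 -0.69150387] [ 27.50679229  19.02545458 -46.33371992  72.99807194  13.63644894
  93.55824435  72.03057344] 0.0007157620165480845
```

View pics/scene1.png

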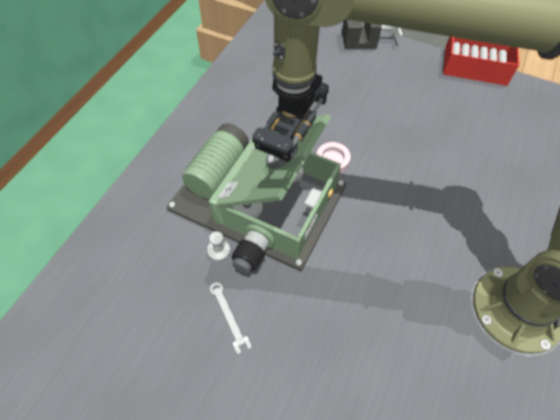

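View pics/top1.png

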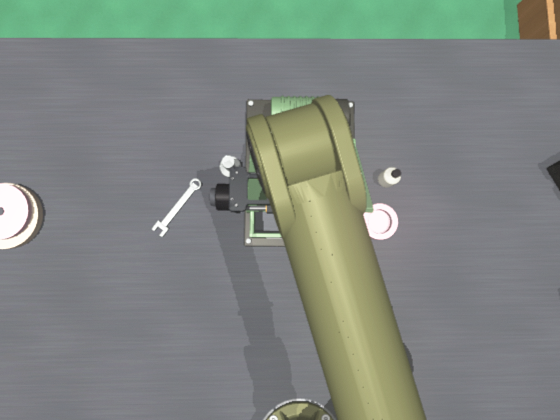

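The fingertips are poised above the cover, left of the lock, and clear of the bystanders. Next I push down along the cover's arc.

```bash
python3 -m handwheel '[[0,0,0.01,0.04,0],[0,0,0.01,0.07,0],[0,0,0.01,0.085,0],[0,0,0.01,0.095,0],[0,0.003,0.01,0.104,0],[0,0.006,0.01,0.113,0],[0,0.011,0.01,0.121,0],[0,0.016,0.01,0.13,0],[0,0.02,0.01,0.139,0],[0,0.025,0.01,0.148,0],[0,0.029,0.01,0.158,0],[0,0.033,0.01,0.168,0]]'
python3 - <<'E'
from h import *
cv2.imwrite("pics/scene2.png",read_camera("scene"))
o=get_obs();print(o["time_s"],o["tool_pos"],o["tool_rot"],o["force"])
E
```

```text
time_s: 3.45
tool_pos: [0.5893, 0.0607, 0.1837]
tool_rot: [-180.0, 0.0, 178.3]
force: [2.0, 0.6, 1.2]
grip_width: 0.0005
3.5 [0.5874892  0.06065834 0.18178349] [-179.97507934   -0.20674791  178.36556072] [-0.83263352 -0.48685319 -0.95371871]
```

View pics/scene2.png

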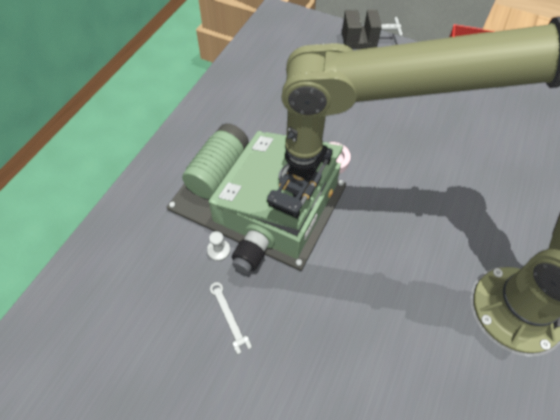

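The cover follows the fingers. Next I push it the rest of the way to its stop.

```bash
python3 -m handwheel '[[0,0.003,0,0.01,0],[0,0.005,0,0.02,0],[0,0.007,0,0.03,0],[0,0.008,0,0.04,0],[0,0.009,0,0.048,0],[0,0.01,0,0.054,0],[0,0.01,0,0.059,0],[0,0.01,0,0.061,0],[0,0.01,0,0.062,0],[0,0.01,0,0.063,0],[0,0.01,0,0.063,0],[0,0.01,0,0.063,0]]'
```

```text
time_s: 4.7
tool_pos: [0.5795, 0.0611, 0.1243]
tool_rot: [-179.9, -0.0, 178.3]
force: [-7.4, -1.5, 18.2]
grip_width: 0.0004
```

It presses at 18 N with the tip at z = 0.124, which is the cover's shut height. I'll lift off and look at the lock with the wrist camera.

```bash
python3 -m handwheel '[[0,0,0,-0.02,0],[0,0,0,-0.05,0],[0.01,-0.03,-0.03,-0.08,0],[0.02,-0.05,-0.05,-0.11,0],[0.02,-0.07,-0.072,-0.13,0],[0.02,-0.08,-0.072,-0.13,0],[0.02,-0.08,-0.072,-0.13,0],[0.02,-0.08,-0.072,-0.13,0]]'
python3 - <<'E'
from h import *
P=camera_params("wrist");np.savez("P3.npz",**{k:np.array(P[k]) for k in("camera_matrix","R","t")})
cv2.imwrite("pics/wrist3.png",read_camera("wrist"));cv2.imwrite("pics/scene3.png",read_camera("scene"))
o=get_obs();print(o["time_s"],o["tool_pos"],o["tool_rot"],o["force"],o["grip_width"],o["qpos"][6]);print(proj("wrist",[.619,-.011,.142],P))
E
```

```text
time_s: 5.5
tool_pos: [0.6563, -0.0115, 0.25]
tool_rot: [179.9, -0.2, 178.5]
force: [-0.6, 0.7, -0.1]
grip_width: 0.0197
5.6 [ 0.65619306 -0.01155603  0.25047664] [ 1.79990944e+02 -1.26717151e-01  1.78495018e+02] [-0.09857887 -0.0131331   0.90133602] 0.019798891663787465 76.13442968350503
[278.21374888 159.35077494]
```

View pics/wrist3.png

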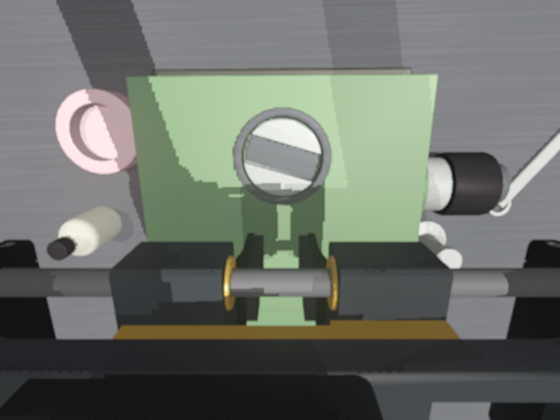

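View pics/scene3.png

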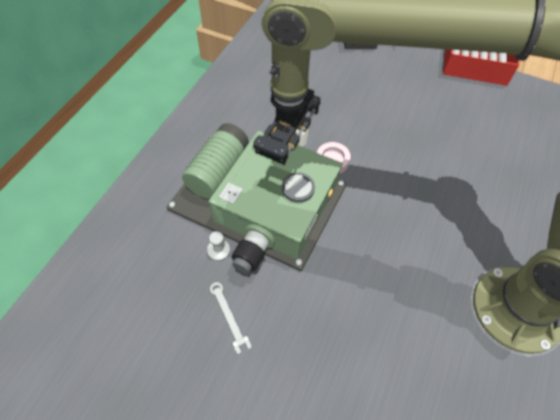

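The cover is shut. The collar is centred near (282,156) in the wrist view, and the slot runs from the upper left to the lower right, turned slightly clockwise. I'll measure it.

```bash
python3 - <<'E'
from h import *
D=np.load("P3.npz");P={k:D[k] for k in D.files}
im=cv2.imread("pics/wrist3.png");hsv=cv2.cvtColor(im,cv2.COLOR_BGR2HSV)
m=((hsv[...,1]<60)).astype(np.uint8)*255
roi=np.zeros_like(m);roi[95:215,225:340]=255;m&=roi
c=max(cv2.findContours(m,cv2.RETR_EXTERNAL,cv2.CHAIN_APPROX_NONE)[0],key=cv2.contourArea)
(u,v),ax,an=cv2.fitEllipse(cv2.convexHull(c));print("collar",u,v,ax)
C=onz("wrist",u,v,.142,P);E=onz("wrist",u+ax[0]/2,v,.142,P);print("centre",C,"dia",2*np.linalg.norm(E-C))
# slot edges: bright halves
g=im.min(2);b=((g>150)&(roi>0)).astype(np.uint8)*255
cs=sorted(cv2.findContours(b,cv2.RETR_EXTERNAL,cv2.CHAIN_APPROX_NONE)[0],key=cv2.contourArea)[::-1][:3]
for k in cs: print("blob",cv2.contourArea(k),cv2.boundingRect(k))
t=cv2.resize(im[95:215,220:345],None,fx=5,fy=5,interpolation=cv2.INTER_CUBIC);cv2.imwrite("pics/lock3.png",t)
E
```

```text
collar 290.9677734375 149.3124237060547 (138.63330078125, 181.3643341064453)
centre [6.10570802e-01 3.09379860e-04 1.42000000e-01] dia 0.12041830740143461
blob 4104.0 (225, 95, 115, 120)
blob 1614.0 (252, 118, 69, 44)
blob 1013.0 (244, 160, 67, 31)
```

View pics/lock3.png

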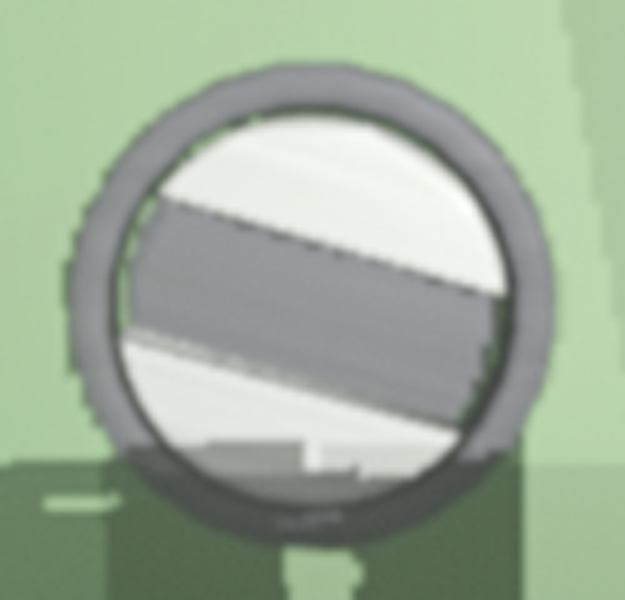

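```bash
python3 - <<'E'
from h import *
D=np.load("P3.npz");P={k:D[k] for k in D.files}
q=lambda x,y,z=.142:onz("wrist",220+x/5,95+y/5,z,P)
C=q(312,307);print("centre",C,"head dia",np.linalg.norm(q(112,307)-q(512,307)),"collar",np.linalg.norm(q(70,305)-q(554,305)))
for a,b in(((165,197),(508,296)),((124,341),(460,432))):
    d=q(*b)-q(*a);print("slot dir deg from +y toward +x (cw)",np.degrees(np.arctan2(d[0],d[1])))
n=q(165,197)-q(124,341)
d=q(508,296)-q(165,197);d/=np.linalg.norm(d);print("width",np.linalg.norm(n-d*(n@d)))
o=get_obs();T=o["tool_pos"];y=np.radians(o["tool_rot"][2]);tx=np.array([np.cos(y),np.sin(y)]);ty=np.array([np.sin(y),-np.cos(y)])
e=C[:2]-T[:2];print("shift tool x,y",e@tx,e@ty,"tool y dir",ty)
E
```

```text
centre [ 0.6165168  -0.00727344  0.142     ] head dia 0.06988902872152061 collar 0.08453633217731878
slot dir deg from +y toward +x (cw) 17.329414332849645
slot dir deg from +y toward +x (cw) 16.786898056365715
width 0.02595088482177723
shift tool x,y 0.039775053886307844 0.0032390609755176022 tool y dir [0.02626387 0.99965505]
```

The checks fit: slot width 26.0 mm, collar 84.5 mm, and slot about 17° clockwise in world axes (lock at about 0.28 rad). I'll align the fingers with the slot, stop just above the rim, and check again.

```bash
python3 -m handwheel '[[0.02,0.015,0.001,0,0.1],[0.02,0.03,0.002,0.02,0.2],[0.02,0.039,0.002,0.05,0.27],[0.02,0.039,0.002,0.075,0.27],[0.02,0.039,0.002,0.092,0.27],[0.02,0.039,0.002,0.092,0.27],[0.02,0.039,0.002,0.092,0.27]]'
python3 - <<'E'
from h import *
s=read_camera("scene");w=read_camera("wrist")
cv2.imwrite("pics/scene4.png",cv2.resize(s[130:250,230:380],None,fx=5,fy=5,interpolation=cv2.INTER_CUBIC));cv2.imwrite("pics/wrist4.png",w)
o=get_obs();print(o["time_s"],o["tool_pos"],o["tool_rot"],o["force"],o["grip_width"])
E
```

```text
time_s: 6.3
tool_pos: [0.618, -0.0095, 0.1597]
tool_rot: [-180.0, -0.0, 162.9]
force: [0.4, -0.8, -0.3]
grip_width: 0.0201
6.4 [ 0.61910693 -0.00960914  0.16087765] [1.79978703e+02 1.06809206e-01 1.62918228e+02] [-0.53322787  0.53063377  1.02951344] 0.01997565968269308
```

View pics/scene4.png

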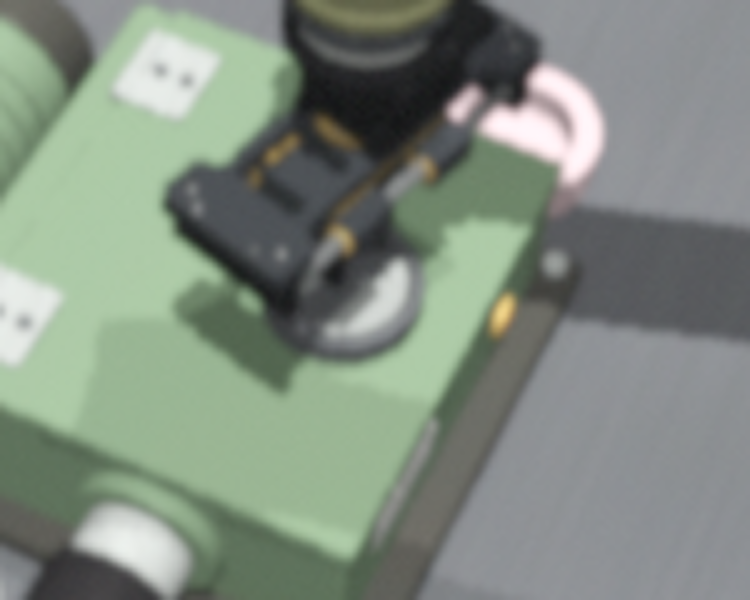

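View pics/wrist4.png

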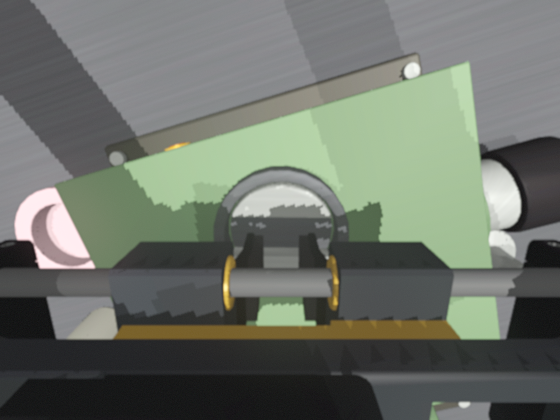

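The wrist view shows the slot level with the fingers and the head centred on them (column about 282). I'll check the fore-aft offset from the visible front rims.

```bash
python3 - <<'E'
from h import *
im=cv2.imread("pics/wrist4.png");t=cv2.resize(im[155:265,215:350],None,fx=5.5,fy=5.5,interpolation=cv2.INTER_CUBIC);cv2.imwrite("pics/lock4.png",t)
g=im[:,275:290].mean(1).astype(int)
for v in range(160,245): print(v,g[v],end="; ")
o=get_obs();T=np.array(o["tool_pos"]);y=np.radians(o["tool_rot"][2]);tx=np.array([np.cos(y),np.sin(y),0]);ty=np.array([np.sin(y),-np.cos(y),0])
print()
for v in(167,183,218,214,222):
    e=onz("wrist",282,v,.142)-T;print(v,e@tx,e@ty)
E
```

```text
160 [166 208 178]; 161 [166 208 179]; 162 [166 208 179]; 163 [166 209 179]; 164 [162 204 175]; 165 [144 184 155]; 166 [106 133 112]; 167 [80 89 81]; 168 [80 86 80]; 169 [94 99 93]; 170 [124 126 121]; 171 [150 150 146]; 172 [161 159 156]; 173 [163 162 158]; 174 [160 160 156]; 175 [157 156 153]; 176 [153 152 149]; 177 [149 149 146]; 178 [145 145 142]; 179 [142 142 139]; 180 [136 137 133]; 181 [129 132 127]; 182 [126 132 127]; 183 [134 141 137]; 184 [153 160 156]; 185 [178 185 181]; 186 [199 206 202]; 187 [211 217 214]; 188 [212 219 216]; 189 [209 216 213]; 190 [207 213 210]; 191 [206 212 209]; 192 [206 212 209]; 193 [205 211 208]; 194 [204 210 207]; 195 [204 210 207]; 196 [204 210 206]; 197 [205 210 207]; 198 [207 212 209]; 199 [208 214 210]; 200 [207 213 209]; 201 [206 211 208]; 202 [205 211 208]; 203 [203 209 206]; 204 [195 201 198]; 205 [177 183 180]; 206 [151 157 154]; 207 [130 136 132]; 208 [122 128 124]; 209 [121 128 124]; 210 [122 128 125]; 211 [123 128 125]; 212 [123 128 125]; 213 [124 129 125]; 214 [123 128 125]; 215 [121 127 124]; 216 [115 120 117]; 217 [101 105 102]; 218 [86 87 85]; 219 [80 81 79]; 220 [80 81 79]; 221 [80 81 78]; 222 [80 81 78]; 223 [79 80 77]; 224 [79 80 77]; 225 [78 80 77]; 226 [78 79 77]; 227 [77 78 76]; 228 [77 79 76]; 229 [77 78 76]; 230 [77 77 76]; 231 [76 77 75]; 232 [76 77 75]; 233 [76 76 75]; 234 [76 76 75]; 235 [76 76 75]; 236 [76 77 75]; 237 [76 77 74]; 238 [76 77 74]; 239 [76 76 74]; 240 [75 76 74]; 241 [74 75 73]; 242 [73 74 73]; 243 [74 74 72]; 244 [74 74 72]; 
167 0.0453476990461022 0.0021807887849434756
183 0.03567765940910805 0.0022050623425407226
218 0.013515956791590107 0.002260692245326366
214 0.01612184704238384 0.002254150987020397
222 0.010890505201418843 0.0022672826061506525
```

View pics/lock4.png

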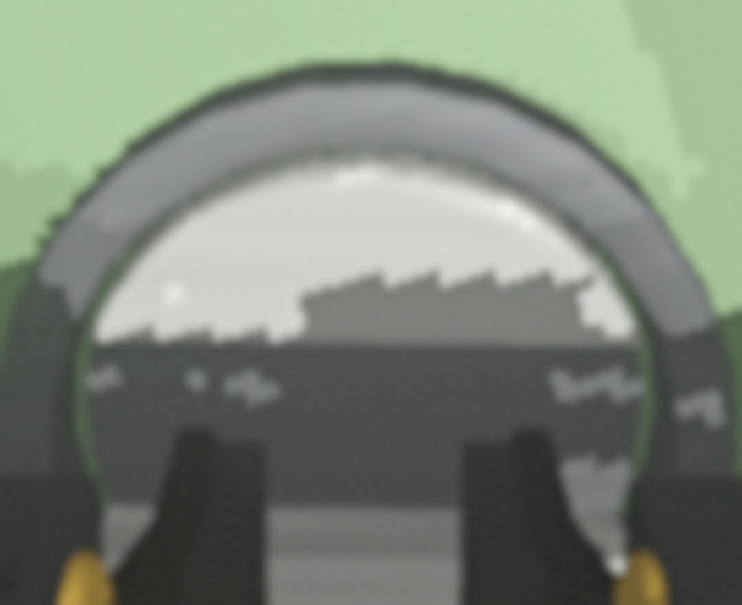

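Offsets are about 1 mm fore-aft and 0 to 2 mm laterally, inside the 3.5 mm slot clearance. I'll go in.

```bash
python3 -m handwheel '[[0.02,0.0005,0.0005,0.006,0],[0.02,0.001,0.001,0.012,0],[0.02,0.001,0.001,0.018,0],[0.02,0.001,0.001,0.023,0],[0.02,0.001,0.001,0.027,0],[0.02,0.001,0.001,0.028,0],[0.02,0.001,0.001,0.028,0]]'
```

```text
time_s: 7.1
tool_pos: [0.6178, -0.0089, 0.1313]
tool_rot: [-180.0, -0.0, 162.9]
force: [0.4, -0.4, -0.0]
grip_width: 0.0199
```

It's in the slot 11 mm deep with no contact force. Now I turn clockwise in stages.

```bash
python3 -m handwheel '[[0.02,0,0,0,0.08],[0.02,0,0,0,0.16],[0.02,0,0,0,0.24],[0.02,0,0,0,0.32],[0.02,0,0,0,0.4],[0.02,0,0,0,0.48],[0.02,0,0,0,0.56],[0.02,0,0,0,0.64],[0.02,0,0,0,0.72],[0.02,0,0,0,0.8]]'
python3 -c "
from h import *
o=get_obs();print(o['tool_pos'],o['force'],o['wrist_torque'],o['qpos'])"
```

```text
time_s: 8.1
tool_pos: [0.6183, -0.009, 0.1318]
tool_rot: [180.0, 0.0, 116.9]
force: [0.9, -0.8, -1.1]
grip_width: 0.02
[ 0.61825526 -0.00904422  0.13179368] [ 0.93126605 -0.75266866 -1.12223813] [-0.11039061 -0.22917035  0.14268866] [ 25.2401011   21.09430893 -33.17147931  93.48476664  12.2111925
  69.01160096  16.31600369]
```

```bash
python3 -m handwheel '[[0.02,0,0,0,0.08],[0.02,0,0,0,0.16],[0.02,0,0,0,0.24],[0.02,0,0,0,0.32],[0.02,0,0,0,0.4],[0.02,0,0,0,0.46],[0.02,0,0,0,0.52],[0.02,0,0,0,0.57],[0.02,0,0,0,0.6],[0.02,0,0,0,0.62],[0.02,0,0,0,0.62]]'
python3 -c "
from h import *
o=get_obs();print(o['tool_pos'],o['tool_rot'],o['force'],o['wrist_torque'])"
```

```text
time_s: 9.2
tool_pos: [0.6182, -0.0092, 0.1318]
tool_rot: [179.9, 0.0, 81.5]
force: [1.6, -1.8, -0.0]
grip_width: 0.0199
[ 0.61820393 -0.00915186  0.13176264] [1.79949331e+02 2.70633298e-02 8.15375447e+01] [ 1.63211831 -1.79872746 -0.04322877] [-0.30036887 -0.28734601  0.26009704]
```

Torque is rising above the friction level (0.26 vs 0.14), so it's near the stop. A few more degrees, in small steps.

```bash
python3 -m handwheel '[[0.02,0,0,0,0.02],[0.02,0,0,0,0.04],[0.02,0,0,0,0.06],[0.02,0,0,0,0.06]]'
python3 -c "
from h import *
o=get_obs();print(o['tool_pos'],o['tool_rot'],o['force'],o['wrist_torque'])"
```

```text
time_s: 9.6
tool_pos: [0.6182, -0.0091, 0.1318]
tool_rot: [179.9, 0.1, 78.1]
force: [0.9, -2.4, 1.0]
grip_width: 0.0204
[ 0.61815569 -0.0091264   0.13178234] [1.79944671e+02 5.22629844e-02 7.81472501e+01] [ 0.90814606 -2.38658404  0.96224495] [-0.56693564 -0.39945372  1.31926286]
```

The torque jumped to 1.3 N·m, so it's at the stop. I'll twist back to free the fingers, lift straight out, and look.

```bash
python3 -m handwheel '[[0.02,0,0,0,-0.05],[0.02,0,0,0,-0.11],[0.02,0,0,0,-0.15],[0.02,0,0,0,-0.15],[0.02,0,0,-0.01,-0.15],[0.02,0,0,-0.025,-0.15],[0.02,0,0,-0.05,-0.15],[0.02,0,0,-0.09,-0.15],[0.02,0,0,-0.13,-0.15],[0.02,0,-0.03,-0.15,-0.15],[0.02,0,-0.03,-0.15,-0.15]]'
python3 - <<'E'
from h import *
o=get_obs();print(o["tool_pos"],o["tool_rot"],o["force"],o["wrist_torque"])
cv2.imwrite("pics/wrist5.png",read_camera("wrist"))
E
```

```text
time_s: 10.7
tool_pos: [0.5886, -0.0005, 0.2878]
tool_rot: [179.6, -0.0, 86.7]
force: [-0.4, 0.4, 0.5]
grip_width: 0.0198
[ 5.88639867e-01 -5.24793805e-04  2.87848383e-01] [ 1.79551696e+02 -6.33062742e-03  8.67449643e+01] [-0.43153953  0.43582715  0.50347786] [ 0.04173121 -0.07168537 -0.02113762]
```

View pics/wrist5.png

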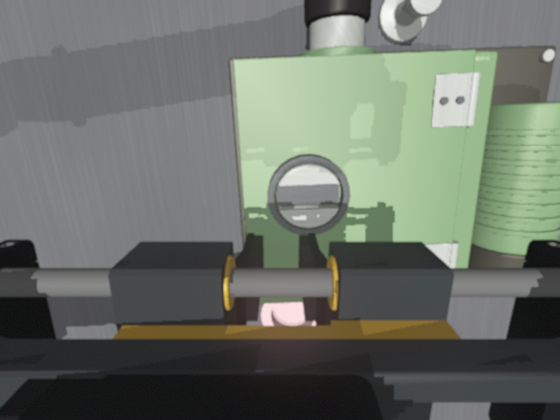

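The slot, at about (308,192) in the wrist view, now runs front to rear. I'll measure its angle against the cover's edge.

```bash
python3 - <<'E'
from h import *
im=cv2.imread("pics/wrist5.png");g=im.min(2).astype(int)
pts=[]
for u in range(284,332,2):
    col=cv2.GaussianBlur(im[:,u-1:u+2].mean((1,2)).astype(np.float32).reshape(-1,1),(1,3),0).ravel()
    d=np.diff(col[172:198]);pts.append((u,172.5+d.argmin()))
pts=np.array(pts);A=[onz("wrist",u,v,.142) for u,v in pts]
vx,vy,x,y=cv2.fitLine(np.array(A,np.float32)[:,:2],cv2.DIST_HUBER,0,.01,.01).ravel();print("slot edge rows",pts[::6].tolist(),"dir",np.degrees(np.arctan(vy/vx)))
e=[]
for v in range(70,200,5):
    r=im[v,215:260].astype(int);d=np.diff(r[:,1]-r[:,2]);e.append((215.5+d.argmax(),v))
A=[onz("wrist",u,v,.124) for u,v in e]
vx,vy,x,y=cv2.fitLine(np.array(A,np.float32)[:,:2],cv2.DIST_HUBER,0,.01,.01).ravel();print("front edge dir from y",-np.degrees(np.arctan(vx/vy)), "x at",x,y)
cv2.imwrite("pics/lock5.png",cv2.resize(im[140:250,220:370],None,fx=5,fy=5,interpolation=cv2.INTER_CUBIC))
cv2.imwrite("pics/scene5.png",read_camera("scene"))
E
```

```text
slot edge rows [[284.0, 185.5], [296.0, 184.5], [308.0, 184.5], [320.0, 183.5]] dir -0.46604043
front edge dir from y -1.2599419 x at 0.5493219 0.06224198
```

View pics/lock5.png

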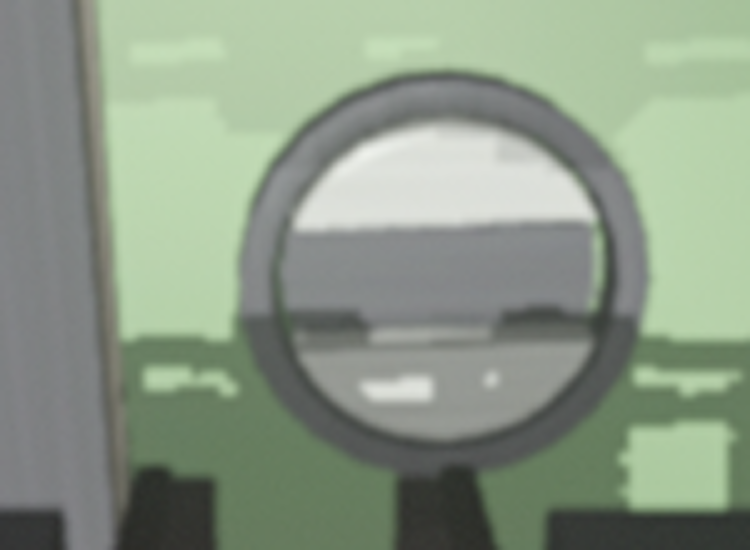

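View pics/scene5.png

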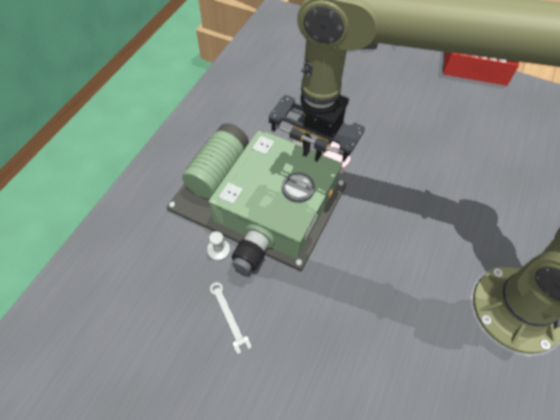

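The slot is within about 1° of the cover's front-to-rear axis. The cover is flat, the bystanders in view haven't moved, and the tool is well clear with near-zero force.

```bash
python3 -c "
from h import *
o=get_obs();print(o['time_s'],np.abs(o['joint_velocities']).max());print(sign_off())"
```

```text
10.8 2.3498331679477626
the job is handed in; nothing more can be done
None
```

The cover is shut and the lock is turned clockwise to its locked stop. I handed the job in at 10.8 s, and sign-off reports no verdict.

**Cover:** I pushed it down from about 0.70 rad with closed fingertips, left of the lock. At the end the fingers met a firm stop at 18 N with the tip at z = 0.124 m, the cover's shut height. The later pictures show it lying flat.

**Lock:** It stood at about 0.28 rad. I set the fingertips about 11 mm deep in the slot and turned it until the torque jumped from about 0.14 to 1.3 N·m at the stop. I then twisted back to free the fingers and lifted straight out.

**Last checks:**
- The slot was within about 1° of the cover's front-to-rear axis, against the 7° allowed.
- The tool was 0.29 m up with about zero force on it.
- The spanner and arbor looked unmoved in the last scene picture. I did not re-measure the wheel and oil bottle at the end, and the arm partly hid them.
- The fastest joint still read 2.3 deg/s at hand-in, so the arm was just settling.

**Disagreements:** Two estimates of the lock's centre differed by about 4 mm: (0.619, -0.011) m from the housing and (0.6165, -0.007) m from the wrist camera. The fingers entered the slot without any contact force. The lock head also measured 69.9 mm across, against the 68 mm given.

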